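Undo the film case's combination lock and show it to the tag reader

ROBOT

A 6-joint arm with a two-finger parallel gripper is mounted at the origin on the work surface. World frame = base frame: x ahead of the robot, y to its left, z up, the work surface at z = 0. Lengths are in m, angles in rad, forces in N, time in s.
With the tool pointing down it reaches from about 0.3 to 0.875 m from the base axis. Payload 6.4 kg.
Tool frame: the origin (TCP) lies at the very end of the fingers, on their centre line; the grasp point (between the pads) lies 19 mm behind it; x points along the fingers, y is the direction in which the jaws open and shut, and the axes are right-handed (so a half turn about x gives the same grasp; the last joint's range is limited). The gripper opens to 85 mm and grips with 20 to 120 N. Pads are 22 mm wide; open, the fingers measure 114 mm over their backs; the gripper's body (76 mm by 85 mm) begins 54 mm behind the grasp point. The pads swing forward as they close: fully open they stand 13 mm farther back than shut.
Start: joints at [1.141, 0.181, 1.607, -0, 1.354, -0.206], TCP at [0.128, 0.561, 0.231] pointing down, gripper open.
Joint ranges: [-2.99, 2.99], [-0.89, 2.07], [0.3, 2.58], [-1.14, 4.28], [0, 2.63], [-3.12, 3.12]. Speed limits (rad/s): [2.57, 2.57, 3.01, 3.14, 3.14, 3.14].

INTERFACE

Orientations are given as a unit quaternion [w, x, y, z].
In Python, from bench import status, optics, hand_in gives the robot as it stands. The module is installed in compiled form; this text tells all that it offers.
- The arm moves only by the shell command python3 -m jog 'ROWS'. ROWS is JSON, one flat list of numbers, 5 for each row, row after row: the shift along the tool's x, y, z in mm, then the turn about the tool's x in degrees, then the opening in per cent of the stroke, from 0 (shut) to 100 (fully open). In form: [tx, ty, tz, yaw, gripper, tx, ty, tz, yaw, gripper, ...]. A call has exactly 5 rows; each row is the pose to reach, as a shift and turn from the pose commanded when the call began, along the tool's axes at that moment; what a row does not reach only later rows make up. A row lasts 1/10 s, in which the tool goes at most 50 mm and 8.59 degrees, less where a joint would pass 70% of its speed; a pose out of reach is approached as far as the arm can. A call with a gripper value outside its range is refused whole. The fingers move at their own pace and stop on an object; the grip force is fixed at half the most. Time passes only in rows, so rows that repeat a pose let the fingers close, or fill a call up. It gives the time, the measured TCP pose, the force and the opening at its end, in the units of the state.
- status.get_obs(): the state, without advancing time (a new reading comes with each control period).
- optics.camera(name): name is "side" or "top"; returns the picture (420x560x3 uint8, red, green, blue); there is no depth.
- optics.get_calibration(name): a dict with "vertical_fov" (degrees; the focal length in pixels is half the picture's height over the tangent of half this angle, whatever the lens; pixels are square), "cx", "cy" (the principal point, pixels), "extrinsics" (4x4, takes a point from camera to world coordinates). Camera axes: x right, y up, looking along -z (the intrinsics and any distortion apply to the point x, -y, -z); pixel columns grow to the right and rows downward; lengths in m; the calibration is good to about 2 mm. A picture is of the moment at which its call begins. get_calibration takes no time and is no camera call.
- hand_in(): hands the job in, once; it reports no verdict.
The state is a dict: "time_s": time; "q": joint angles; "dq": joint speeds; "joint_efforts": joint torques, N m; "eef_pos": TCP position; "eef_rot": TCP orientation; "wrist_force": force on the tool from outside, world axes, zero at the start; "torque": the same for the moment, N m; "opening": opening from 0.0 (shut) to 1.0 (fully open).
Only numpy, scipy, OpenCV 4.12 (cv2) and the standard library are available. Lean on these libraries where they do the work, as an engineer would, in place of code of your own. Each camera call takes 0.05 s, during which the arm holds its last target. There are 200 camera calls.

TASK

Turn the brass lock's dial counter-clockwise, feeling it click from notch to notch, until its yellow pointer stands at the red mark, then pull the shackle fully out, out of the case's staple. Lift the open lock off the blue case and finish while holding it, level with the dial uppermost, over the middle of the tag reader, about ten centimetres up and touching nothing but the gripper; do not let go. Leave the dark spare lock, the brass sleeve and the tape roll where they are.

Things in the scene. Friction and masses are not known exactly. Their poses are not given: they have to be found in the camera images.
- lock_center (a point): Centre of the brass padlock's body, 58 x 58 x 30 mm, loose, about 0.3 to 0.5 kg in all, lying dial up in a shallow seat on the blue case, this point 75 mm above the bench. Own axes: z up through the dial, x away from the shackle (which points to -x, starting roughly towards the robot), y across. Both y sides are free above the 6 mm seat lip, to lift it by.
- dial_grip (a point): On the dial's axis, half-way up its grey grip bar, 30 mm above the lock's centre. The bar is 40 mm long (along this frame's x), 10 mm wide, 18 mm high, standing on a black disc 44 mm across whose top is 21 mm above the lock's centre. The bar's yellow end is the pointer and points to -x. The frame turns with the dial.
- dial (a joint): Dial angle, rad: 0 with the pointer at the red mark (towards the shackle), growing counter-clockwise seen from above; starts at -1.3 to -0.5, stops at -1.57 and 0.5. It clicks into a notch every 0.524 rad (about 0.05 N m to leave one; let go, it settles into the nearest). Only the notch at 0 frees the shackle, within about 0.1 rad.
- shackle_bar (a point): Middle of the shackle's crossbar, a round steel bar 8 mm thick along y, level with the lock's centre, 77 mm from it in -x when shut, 101 mm when open. Its two legs are 42 mm apart (34 mm clear between). The crossbar overhangs the case's front by some 30 mm, so fingers can go down on both sides of it; 38 mm clear between crossbar and staple.
- shackle (a joint): How far the shackle is drawn out of the lock, m: 0 shut, 0.024 fully open (a stop), pulled towards the lock's -x. When free it takes about 2 N and stays where it is left; it is blocked while the dial is off the mark.
- lock: The same padlock; origin at the centre of its underside, axes as for lock_center. The shackle's short leg (y = +21 mm) runs through a steel staple eye fixed to the case just in front of the lock, 4 mm thick, 23 mm wide along y, top 26.5 mm above the case top. The lock cannot be lifted until the shackle is open.
- case_top (a point): Centre of the lock seat on top of the blue plastic case, 60 mm above the bench; the case is fixed, 140 x 170 x 60 mm, its front face 47.5 mm in front (-x) of this point, its back face 92.5 mm behind. The seat's lip is 6 mm high and 4 mm wide, with 1.5 mm play round the lock.
- reader_top (a point): Centre of the top of the tag reader: a fixed white slab 130 x 130 x 30 mm with a green ring 100 mm across; this point is 31 mm above the bench.
- spare_lock: a different padlock, dark steel with a red dial and no mechanism, 50 x 50 x 31 mm, loose; a bystander. Origin at the centre of its underside
- tape: yellow ring-shaped tape roll, 80 mm across, 25 mm high, loose; a bystander. Origin at the centre of its underside
- sleeve: upright brass sleeve, 40 mm across, 35 mm high, loose; a bystander. Origin at the centre of its underside
Things that resemble listed ones, but are neither listed nor needed, are in the scene too. Leave any orange or turquoise look-alike of the lock alone.

How it is judged:
By the outcome, as a careful person would: the job done as asked, in the order asked, and still so for the second after the job is handed in, while the arm keeps its last pose, push and grip.
It also fails if it takes over 62 s, if anything falls off the work surface, if the arm or the gripper's body presses on something with over 40 N, if the wrist force passes 120 N, or if a joint passes its speed limit or range.

## Working session

There is one attempt and no reset: what is moved stays moved. The work goes in short steps, Python scripts to look and compute and a shell command to move; the robot and the scene stay as the last step left them, time stands still between calls to the robot, and variables do not carry over. Pictures are saved under pics/ and viewed, on a budget of 10 in all, crops included, one or two more only if the job needs it, and the job is handed in when it is done.

```bash
mkdir -p pics; python3 - <<'E'
from bench import status, optics
import cv2, numpy as np
for n in ("top","side"):
    im=optics.camera(n); cv2.imwrite(f"pics/{n}0.png",im[:,:,::-1]); 
    c=optics.get_calibration(n); print(n,{k:(np.round(v,4).tolist() if not isinstance(v,str) else v) for k,v in c.items()})
print(status.get_obs())
E
```

```text
top {'vertical_fov': 47.1767, 'cx': 274.132, 'cy': 206.9099, 'extrinsics': [[-0.0269, 0.9854, -0.1683, 0.3515], [-0.9996, -0.0286, -0.0074, -0.0782], [-0.0121, 0.1681, 0.9857, 1.3281], [0.0, 0.0, 0.0, 1.0]]}
side {'vertical_fov': 44.6848, 'cx': 286.54, 'cy': 210.0093, 'extrinsics': [[-0.9041, 0.2541, -0.3434, 0.2347], [-0.4271, -0.5173, 0.7416, 0.6707], [0.0108, 0.8172, 0.5762, 0.6669], [0.0, 0.0, 0.0, 1.0]]}
{'time_s': 0.1, 'q': array([ 1.14069151e+00,  1.81471700e-01,  1.60786045e+00,  1.02185784e-05,
        1.35378389e+00, -2.06334417e-01]), 'dq': array([ 1.30538005e-03,  4.28094858e-04, -1.34185098e-03,  1.03685968e-03,
        6.22011569e-05,  3.59236754e-04]), 'joint_efforts': array([ 1.08456523e-03, -4.45878911e+01, -3.52239275e+01, -1.39477283e-04,
        4.12901718e-03, -3.45653746e-05]), 'eef_pos': array([0.12739696, 0.56023043, 0.23049443]), 'eef_rot': array([ 0.70251335,  0.07844012,  0.70285708, -0.07946103]), 'wrist_force': array([ 0.08286067, -0.53697302, -0.61694781]), 'torque': array([-0.02795514, -0.00557717,  0.01047658]), 'opening': 1.0053466236243713}
```

View pics/top0.png

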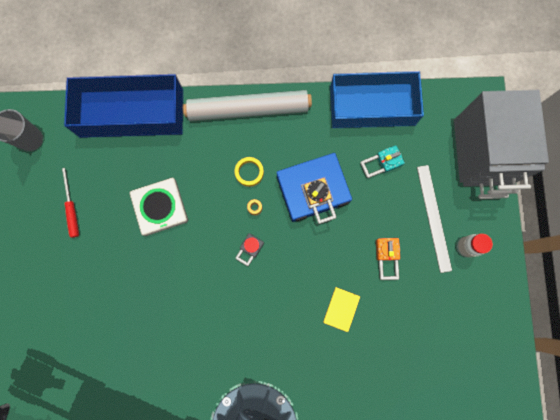

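View pics/side0.png

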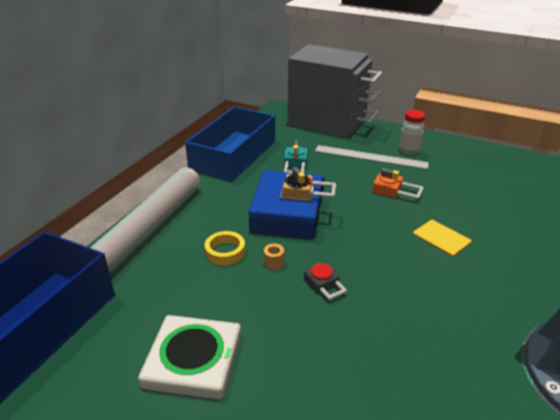

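Both views are clear. Lock-like candidates in the top view:
- brass lock on the blue case, (318,193)
- turquoise look-alike, (390,158)
- orange look-alike, (389,250)
- dark spare with the red dial, (250,245)

I choose the one on the blue case at (318,193), shackle pointing down the image. The reader is at (158,207). Next, one close crop to check it.

```bash
python3 - <<'E'
import cv2, numpy as np
t=cv2.imread("pics/top0.png"); s=cv2.imread("pics/side0.png")
a=cv2.resize(t[150:230,275:355],(400,400),interpolation=cv2.INTER_CUBIC)
b=cv2.resize(s[160:240,255:335+10][:, :80],(400,400),interpolation=cv2.INTER_CUBIC)
cv2.imwrite("pics/crop0.png",np.hstack([a,b]))
E
```

```text
(no output)
```

View pics/crop0.png

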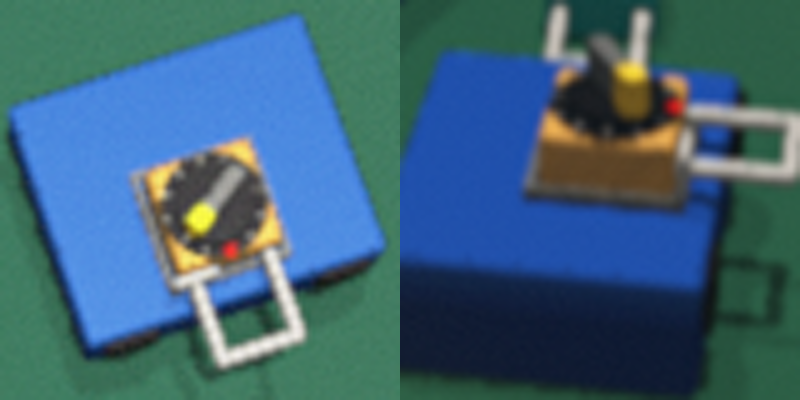

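The crop confirms it: brass body, black disc centred at about (318,191), yellow pointer at (315,194), red mark at (321,200), crossbar at (327,220). Now the measurements.

```bash
cat > h.py <<'E'
import cv2, numpy as np
from bench import status, optics
from scipy.spatial.transform import Rotation as R
def cal(n):
    c=optics.get_calibration(n); E=np.array(c["extrinsics"]); f=210/np.tan(np.radians(c["vertical_fov"])/2)
    return f,c["cx"],c["cy"],E
def ray(n,p):
    f,cx,cy,E=cal(n); p=np.atleast_2d(np.array(p,float))
    d=np.c_[(p[:,0]-cx)/f,-(p[:,1]-cy)/f,-np.ones(len(p))]@E[:3,:3].T
    return E[:3,3],d
def onz(n,p,z):
    o,d=ray(n,p); return o+d*((z-o[2])/d[:,2])[:,None]
def proj(n,P):
    f,cx,cy,E=cal(n); q=(np.atleast_2d(P)-E[:3,3])@E[:3,:3]
    return np.c_[cx-f*q[:,0]/q[:,2],cy+f*q[:,1]/q[:,2]]
def tri(pt,ps):
    A=[];b=[]
    for n,p in (("top",pt),("side",ps)):
        o,d=ray(n,p); d=d[0]/np.linalg.norm(d[0]); M=np.eye(3)-np.outer(d,d); A.append(M); b.append(M@o)
    x=np.linalg.lstsq(np.vstack(A),np.hstack(b),rcond=None)[0]; return x
def hsv(im): return cv2.cvtColor(im,cv2.COLOR_BGR2HSV)
def cents(m,off=(0,0),amin=4):
    n,l,st,c=cv2.connectedComponentsWithStats(m.astype(np.uint8)*255)
    return [(int(st[i,4]),np.round(c[i]+off,2)) for i in range(1,n) if st[i,4]>=amin]
def pose():
    o=status.get_obs(); q=o["eef_rot"]; return o,R.from_quat([q[1],q[2],q[3],q[0]]).as_matrix()
E
python3 - <<'E'
from h import *
t=cv2.imread("pics/top0.png"); s=cv2.imread("pics/side0.png")
np.set_printoptions(precision=4,suppress=True)
H=hsv(t)
# case outline
m=cv2.inRange(H,(100,120,120),(125,255,255)); m[:140]=0;m[225:]=0;m[:,:270]=0;m[:,360:]=0
c=max(cv2.findContours(m,cv2.RETR_EXTERNAL,cv2.CHAIN_APPROX_NONE)[0],key=cv2.contourArea)
P=onz("top",c[:,0],.06)[:,:2]; r=cv2.minAreaRect((P*1000).astype(np.float32)); print("case",r, cv2.boxPoints(r))
box=(slice(170,232),slice(295,345)); off=(295,170)
h=H[box]
print("yel",cents(cv2.inRange(h,(24,130,150),(34,255,255))>0,off))
print("red",cents(((h[...,0]<6)|(h[...,0]>174))&(h[...,1]>150)&(h[...,2]>100),off))
print("grey/white",cents((h[...,1]<60)&(h[...,2]>150),off))
print("dark",cents((h[...,2]<75),off))
print("brass",cents(cv2.inRange(h,(12,100,120),(23,255,255))>0,off))
Hs=hsv(s); b2=(slice(165,205),slice(275,340)); o2=(275,165); g=Hs[b2]
print("S yel",cents(cv2.inRange(g,(24,130,120),(34,255,255))>0,o2))
print("S red",cents(((g[...,0]<6)|(g[...,0]>174))&(g[...,1]>150)&(g[...,2]>100),o2))
print("S white",cents((g[...,1]<60)&(g[...,2]>140),o2))
# reader
m=cv2.inRange(H,(50,150,130),(75,255,255)); print("ring T",cents(m>0,amin=40))
m=(H[...,1]<50)&(H[...,2]>180); m[:, :120]=0; m[:,195:]=0; m[:165]=0; m[245:]=0
c=max(cv2.findContours(m.astype(np.uint8),cv2.RETR_EXTERNAL,cv2.CHAIN_APPROX_NONE)[0],key=cv2.contourArea)
print("reader",cv2.minAreaRect((onz("top",c[:,0],.031)[:,:2]*1000).astype(np.float32)))
ring=cv2.inRange(H,(50,150,100),(75,255,255)); 
rc=max(cv2.findContours(ring,cv2.RETR_EXTERNAL,cv2.CHAIN_APPROX_NONE)[0],key=cv2.contourArea)
print("ring circ",cv2.minEnclosingCircle((onz("top",rc[:,0],.031)[:,:2]*1000).astype(np.float32)))
E
```

```text
case ((624.279296875, -176.5918731689453), (140.26934814453125, 170.46791076660156), 16.942398071289062) [[ 532.3506 -115.4952]
 [ 582.0266 -278.5645]
 [ 716.208  -237.6886]
 [ 666.532   -74.6193]]
yel [(5, array([323., 180.])), (5, array([306.6, 185.2])), (26, array([314.54, 193.54])), (8, array([328.38, 195.88])), (8, array([312.5, 201.5]))]
red [(5, array([320.6, 199.2]))]
grey/white [(13, array([302.85, 186.  ])), (19, array([319.32, 187.16])), (183, array([323.8 , 211.77]))]
dark [(63, array([312.73, 187.56])), (69, array([321.43, 193.12])), (30, array([339.57, 205.83])), (26, array([325.54, 211.62])), (55, array([304.49, 218.07]))]
brass [(13, array([322.23, 180.85])), (23, array([306.39, 186.13])), (28, array([327.07, 196.61])), (30, array([311.43, 200.73]))]
S yel [(13, array([301., 174.]))]
S red [(9, array([309.33, 180.89]))]
S white [(32, array([286.88, 169.62])), (20, array([302.3 , 168.35])), (157, array([324.67, 187.92]))]
ring T [(276, array([156.97, 205.65]))]
reader ((586.6131591796875, 251.59347534179688), (128.23976135253906, 127.61164855957031), 17.026155471801758)
ring circ ((586.7754516601562, 252.84217834472656), 47.276512145996094)
```

```bash
python3 - <<'E'
from h import *
np.set_printoptions(precision=4,suppress=True)
t=cv2.imread("pics/top0.png"); H=hsv(t)
# disc: dark|grey|yellow inside the body = not brass hue, hull of the two dark halves
m=np.zeros(t.shape[:2],np.uint8); m[176:203,302:334]=(H[176:203,302:334,2]<85).astype(np.uint8)
n,l,st,c=cv2.connectedComponentsWithStats(m); k=[i for i in range(1,n) if st[i,4]>40]; print([(st[i,4],c[i]) for i in k])
pts=np.argwhere(np.isin(l,k))[:,::-1]
P=onz("top",pts,.096)[:,:2]*1000; hull=cv2.convexHull(P.astype(np.float32)); print("disc ellipse",cv2.fitEllipse(hull), cv2.minEnclosingCircle(hull))
# brass body corners: brass + disc hull
b=np.zeros_like(m); b[170:210,295:340]=cv2.inRange(H[170:210,295:340],(10,90,110),(36,255,255)); 
p2=np.argwhere(b>0)[:,::-1]; print("body rect",cv2.minAreaRect((onz("top",p2,.090)[:,:2]*1000).astype(np.float32)))
print("yel",onz("top",(314.54,193.54),.114)*1000,"grey",onz("top",(319.32,187.16),.114)*1000)
print("red@",onz("top",(320.6,199.2),.093)*1000, "yel tri",tri((314.54,193.54),(301,174)), "red tri",tri((320.6,199.2),(309.33,180.89)))
# shackle
w=np.zeros_like(m); w[200:232,305:345]=((H[200:232,305:345,1]<60)&(H[200:232,305:345,2]>150))
p3=np.argwhere(w>0)[:,::-1]; print("shackle rect",cv2.minAreaRect((onz("top",p3,.075)[:,:2]*1000).astype(np.float32)))
a=np.radians(16.94); S=np.array([602.8,-183.1]); ax=np.array([np.cos(a),np.sin(a)])
print("exp crossbar",S-77*ax, "red", S-25*ax)
for z,d in ((.096,0),(.075,-77),(.06,0)):
    q=np.r_[(S+d*ax)/1000,z]; print(z,d,proj("top",q),proj("side",q))
E
```

```text
[(np.int32(78), array([312.6667, 187.4744])), (np.int32(90), array([321.3778, 193.2556]))]
disc ellipse ((602.3366088867188, -183.07981872558594), (49.26885223388672, 51.05010986328125), 66.45581817626953) ((602.246337890625, -182.97572326660156), 25.49928092956543)
body rect ((601.2711791992188, -182.44290161132812), (58.92087936401367, 58.268768310546875), 17.0634765625)
yel [[ 590.7218 -173.8625  114.    ]] grey [[ 607.1008 -186.8472  114.    ]]
red@ [[ 579.3532 -190.6917   93.    ]] yel tri [ 0.5921 -0.1736  0.1131] red tri [ 0.5804 -0.1908  0.09  ]
shackle rect ((549.5285034179688, -197.140625), (52.35706329345703, 63.06256866455078), 13.455227851867676)
exp crossbar [ 529.141  -205.5355] red [ 578.8847 -190.3843]
0.096 0 [[317.4001 190.2501]] [[298.606  177.8024]]
0.075 -77 [[326.5042 219.0684]] [[334.1055 189.2619]]
0.06 0 [[316.3731 192.961 ]] [[298.2012 191.9551]]
```

Everything is consistent. The case fit is 140 x 170 mm, as it should be. The lock centre is (602, -183) mm with yaw 17°, from the disc, body, case and red mark together. The pointer direction is 141.6°, so the dial is at about -55°, the -60° notch. Next step is a planner helper that prints shifts in tool axes.

```bash
cat >> h.py <<'E'
def go(x,y,z,jaw):
    """target TCP in mm, jaw-axis angle in deg -> shift in tool axes (mm), yaw (deg; + is clockwise from above)"""
    o,M=pose(); d=np.array([x,y,z])-o["eef_pos"]*1000
    ja=np.degrees(np.arctan2(M[1,1],M[0,1])); dy=(ja-jaw+90)%180-90
    print("t %.2f tcp"%o["time_s"],np.round(o["eef_pos"]*1000,1),"jaw %.1f"%ja,"tilt",np.round(M[:,0],3),"q6 %.2f"%o["q"][5],"F",np.round(o["wrist_force"],1),"T",np.round(o["torque"],2),"open %.3f"%o["opening"])
    print("shift",np.round(M.T@d,1),"yaw %.1f"%dy)
E
python3 -c "
from h import *
go(602.3,-183,160,51.6)"
```

```text
t 0.10 tcp [127.4 560.2 230.5] jaw 77.2 tilt [-0.001 -0.001 -1.   ] q6 -0.21 F [ 0.1 -0.5 -0.6] T [-0.03 -0.01  0.01] open 1.005
shift [  71.2 -619.2  628. ] yaw 25.6
```

```bash
python3 -m jog '[0,-310,314,26,40, 0,-310,314,26,40, 0,-310,314,26,40, 0,-310,314,26,40, 0,-310,314,26,40]'; python3 -c "
from h import *
go(602.3,-183,160,51.6)"
```

```text
time_s: 0.6
eef_pos: [0.2624, 0.3481, 0.231]
eef_rot: [0.667, 0.235, 0.667, -0.235]
wrist_force: [1.6, 0.4, -0.3]
opening: 0.399
t 0.60 tcp [262.4 348.1 231. ] jaw 51.2 tilt [-0. -0. -1.] q6 -0.24 F [ 1.6  0.4 -0.3] T [ 0.04 -0.06  0.02] open 0.399
shift [  71.1 -201.   597.7] yaw -0.4
```

```bash
python3 -m jog '[0,-200,597,0,40, 0,-200,597,0,40, 0,-200,597,0,40, 0,-200,597,0,40, 0,-200,597,0,40]' | head -2; python3 -c "
from h import *
go(602.3,-183,160,51.6)"
```

```text
time_s: 1.1
eef_pos: [0.3975, 0.1376, 0.2313]
t 1.10 tcp [397.5 137.6 231.3] jaw 51.2 tilt [ 0.  0. -1.] q6 -0.84 F [ 1.1  0.2 -0.3] T [ 0.02 -0.01  0.01] open 0.399
shift [  71.3 -121.3  360.5] yaw -0.4
```

```bash
python3 -m jog '[0,-130,400,0,40, 0,-130,400,0,40, 0,-130,400,0,40, 0,-130,400,0,40, 0,-130,400,0,40]' | head -2; python3 -c "
from h import *
go(602.3,-183,160,51.6)"
```

```text
time_s: 1.6
eef_pos: [0.5343, -0.0718, 0.2309]
t 1.60 tcp [534.3 -71.8 230.9] jaw 51.1 tilt [-0.  0. -1.] q6 -1.25 F [0.5 0.7 0.1] T [ 0.02 -0.01  0.05] open 0.403
shift [ 70.8 -44.  122.7] yaw -0.5
```

```bash
python3 -m jog '[0,-40,110,0,40, 0,-40,110,0,40, 0,-40,110,0,40, 60,-40,110,0,40, 60,-40,110,0,40]' | head -2;  python3 -m jog '[0,0,0,0,40, 0,0,0,0,40, 0,0,0,0,40, 0,0,0,0,40, 0,0,0,0,40]' | head -1;python3 -c "
from h import *
go(602.3,-183,130,51.6)
cv2.imwrite('pics/t1.png',optics.camera('top')[:,:,::-1]);cv2.imwrite('pics/s1.png',optics.camera('side')[:,:,::-1])
t=cv2.imread('pics/t1.png'); s=cv2.imread('pics/s1.png')
cv2.imwrite('pics/c1.png',np.hstack([cv2.resize(t[140:240,265:365],(400,400),interpolation=2),cv2.resize(s[130:230,250:350],(400,400),interpolation=2)]))
"
```

```text
time_s: 2.1
eef_pos: [0.5911, -0.1691, 0.1654]
time_s: 2.6
t 2.60 tcp [ 595.  -169.9  172.8] jaw 51.2 tilt [ 0.002 -0.001 -1.   ] q6 -1.36 F [-0.7  0.1  0.1] T [-0.   -0.01  0.04] open 0.404
shift [42.8 -5.6 13.8] yaw -0.4
```

View pics/c1.png

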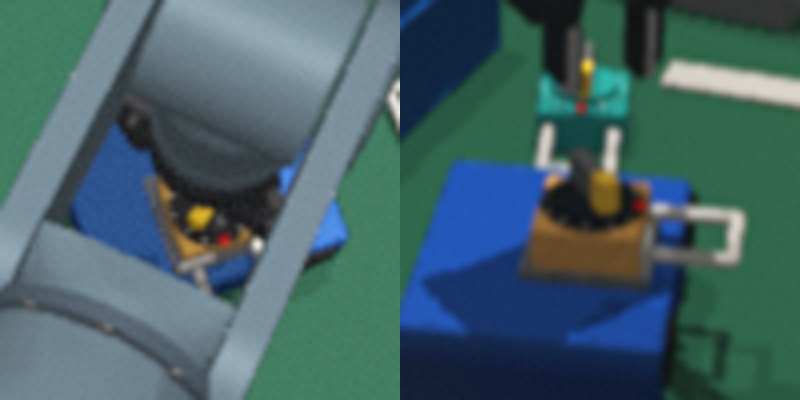

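The top view shows the arm over the lock with the yellow pointer still at (315,194). The side view shows the fingertips above the dial at about (396,145) and (411,145), straddling its axis. Align, descend, close.

```bash
python3 -m jog '[0,-5.6,13.8,0,40, 20,-5.6,13.8,0,40, 42,-5.6,13.8,0,40, 60,-5.6,13.8,0,40, 74,-5.6,13.8,0,40]' | head -2;  python3 -m jog '[0,0,0,0,40, 0,0,0,0,40, 0,0,0,0,40, 0,0,0,0,40, 0,0,0,0,40]' | head -1;python3 -c "
from h import *
go(602.3,-183,98.5,51.6)
"
```

```text
time_s: 3.2
eef_pos: [0.6016, -0.1837, 0.0959]
time_s: 3.7
t 3.70 tcp [ 601.7 -183.    97.5] jaw 51.2 tilt [ 0. -0. -1.] q6 -1.38 F [ 0.5 -1.1  0.1] T [ 0.06 -0.01 -0.  ] open 0.401
shift [-1.   0.4  0.4] yaw -0.4
```

```bash
python3 -m jog '[-1.5,0.4,0.4,0,20, -1.5,0.4,0.4,0,8, -1.5,0.4,0.4,0,0, -1.5,0.4,0.4,0,0, -1.5,0.4,0.4,0,0]' | tail -2;  python3 -m jog '[0,0,0,0,0, 0,0,0,0,0, 0,0,0,0,0, 0,0,0,0,0, 0,0,0,0,0]' | head -1;python3 -c "
from h import *
go(602.3,-183,99,51.6)
"
```

```text
wrist_force: [1.4, 3.2, 2.8]
opening: 0.099
time_s: 4.7
t 4.70 tcp [ 602.7 -182.6   99.2] jaw 51.2 tilt [ 0.001  0.    -1.   ] q6 -1.38 F [1.5 5.1 5.6] T [ 0.8  -0.43 -0.08] open 0.099
shift [ 0.2 -0.5 -0. ] yaw -0.4
```

Gripped: opening 0.099 is about 8.4 mm on the 10 mm bar. Turn counter-clockwise (negative yaw) in steps, watching the torque.

```bash
python3 -m jog '[0,0,0,-4,0, 0,0,0,-8,0, 0,0,0,-12,0, 0,0,0,-16,0, 0,0,0,-20,0]' | head -1;python3 -c "
from h import *
go(602.3,-183,99,107)
"
```

```text
time_s: 5.2
t 5.20 tcp [ 602.4 -183.    99.2] jaw 71.4 tilt [ 0. -0. -1.] q6 -1.73 F [1.4 3.2 5.1] T [ 0.46 -0.27 -0.01] open 0.097
shift [ 0.2 -0.  -0.1] yaw -35.6
```

```bash
python3 -m jog '[0,0,0,-3,0, 0,0,0,-6,0, 0,0,0,-9,0, 0,0,0,-12,0, 0,0,0,-15,0]' | head -1;python3 -c "
from h import *
go(602.3,-183,99,107)
"
```

```text
time_s: 5.7
t 5.70 tcp [ 602.4 -183.4   99.2] jaw 86.3 tilt [ 0.    -0.001 -1.   ] q6 -1.99 F [0.7 0.6 3.2] T [ 0.25 -0.21 -0.07] open 0.097
shift [ 0.2  0.4 -0.1] yaw -20.7
```

```bash
python3 -m jog '[0,0,0,-3,0, 0,0,0,-6,0, 0,0,0,-9,0, 0,0,0,-12,0, 0,0,0,-15,0]' | head -1;python3 -c "
from h import *
go(602.3,-183,99,107)
"
```

```text
time_s: 6.2
t 6.20 tcp [ 602.4 -183.8   99.2] jaw 101.3 tilt [ 0.001 -0.002 -1.   ] q6 -2.25 F [1.4 0.2 2.1] T [ 0.07 -0.28 -0.01] open 0.101
shift [0.2 0.8 0.1] yaw -5.7
```

```bash
python3 -m jog '[0,0,0,-2,0, 0,0,0,-4,0, 0,0,0,-6,0, 0,0,0,-6,0, 0,0,0,-6,0]' | head -1;python3 -c "
from h import *
go(602.3,-183,99,107)
"
python3 -m jog '[0,0,0,0,10, 0,0,0,0,20, 0,0,0,0,40, 0,0,0,0,40, 0,0,0,0,40]' | tail -2; python3 -m jog '[-20,0,0,0,40, -40,0,0,0,40, -60,0,0,0,40, -80,0,0,0,40, -80,0,0,0,40]' | head -1
python3 -c "
from h import *
go(602.3,-183,99,107)
cv2.imwrite('pics/t2.png',optics.camera('top')[:,:,::-1]);cv2.imwrite('pics/s2.png',optics.camera('side')[:,:,::-1])
t=cv2.imread('pics/t2.png'); s=cv2.imread('pics/s2.png')
cv2.imwrite('pics/c2.png',np.hstack([cv2.resize(t[150:230,275:355],(400,400),interpolation=2),cv2.resize(s[140:220,265:345],(400,400),interpolation=2)]))
"
```

```text
time_s: 6.7
t 6.70 tcp [ 602.4 -184.    99.2] jaw 107.1 tilt [ 0.001 -0.002 -1.   ] q6 -2.35 F [ 1.3 -1.6  4.8] T [-0.36 -0.22  0.1 ] open 0.096
shift [0.2 1.  0.2] yaw 0.1
wrist_force: [-0.3, 0.2, 1.1]
opening: 0.4
time_s: 7.7
t 7.70 tcp [ 603.9 -183.6  182.1] jaw 107.2 tilt [ 0.005 -0.003 -1.   ] q6 -2.35 F [0.2 0.7 1.1] T [0.04 0.01 0.01] open 0.396
shift [83.1  1.4 -1.7] yaw 0.2
```

View pics/c2.png

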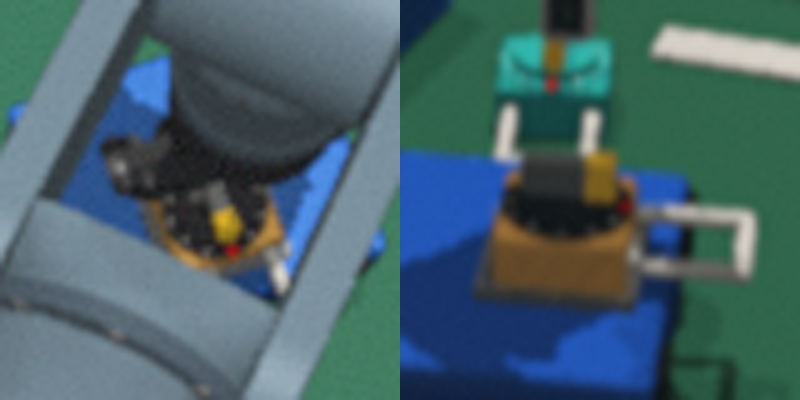

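The pointer at (320,194) is in line with the red mark at (321,200) in both views. Next, a numeric check and the plan for the crossbar, at about (528.7, -205.5).

```bash
python3 - <<'E'
from h import *
t=cv2.imread("pics/t2.png"); s=cv2.imread("pics/s2.png")
off=(312,186); h=hsv(t)[186:210,312:332]
y=cents(cv2.inRange(h,(22,130,120),(34,255,255))>0,off); r=cents(((h[...,0]<6)|(h[...,0]>174))&(h[...,1]>140)&(h[...,2]>90),off)
print(y,r)
for a,c in y:
    p=onz("top",c,.114)[0]*1000-[602.3,-183,114]; print(c,p, "dial deg", (np.degrees(np.arctan2(p[1],p[0]))-197+180)%360-180)
go(528.7,-205.5,140,17)
E
```

```text
[(26, array([320. , 194.5]))] [(6, array([321. , 199.5]))]
[320.  194.5] [-1.45015443e+01 -4.76907548e+00  9.94759830e-14] dial deg 1.2043153700578841
t 7.80 tcp [ 602.1 -182.8  178.5] jaw 107.2 tilt [ 0. -0. -1.] q6 -2.35 F [ 0.7  0.6 -1. ] T [ 0.   -0.02 -0.01] open 0.400
shift [ 38.5  -0.  -76.9] yaw -89.8
```

```bash
python3 -m jog '[0,0,-30,8,26, 0,0,-77,16,26, 0,0,-77,24,26, 0,0,-77,32,26, 0,0,-77,40,26]' | head -1; python3 -m jog '[0,0,0,8,26, 0,0,0,16,26, 0,0,0,24,26, 0,0,0,32,26, 0,0,0,40,26]' | head -1; python3 -m jog '[0,0,0,8,26, 0,0,0,10,26, 0,0,0,10,26, 0,0,0,10,26, 0,0,0,10,26]' | head -1
python3 -c "
from h import *
go(528.7,-205.5,100,17)"
```

```text
time_s: 8.3
time_s: 8.8
time_s: 9.3
t 9.30 tcp [ 528.3 -205.4  178.1] jaw 17.2 tilt [-0.001  0.001 -1.   ] q6 -0.88 F [0.1 0.2 0.1] T [ 0.01 -0.03  0.01] open 0.260
shift [78.1  0.4  0.3] yaw 0.2
```

```bash
python3 -m jog '[20,0.4,0.3,0,26, 40,0.4,0.3,0,26, 60,0.4,0.3,0,26, 78,0.4,0.3,0,26, 78,0.4,0.3,0,26]' | head -1; python3 -m jog '[0,0,0,0,26, 0,0,0,0,26, 0,0,0,0,26, 0,0,0,0,26, 0,0,0,0,26]' | head -1
python3 -c "
from h import *
go(528.7,-205.5,58,17)
cv2.imwrite('pics/t3.png',optics.camera('top')[:,:,::-1]);cv2.imwrite('pics/s3.png',optics.camera('side')[:,:,::-1])
t=cv2.imread('pics/t3.png'); s=cv2.imread('pics/s3.png')
print(proj('side',[.5287,-.2055,.075]),proj('side',status.get_obs()['eef_pos']))
cv2.imwrite('pics/c3.png',np.hstack([cv2.resize(t[160:240,280:360],(400,400),interpolation=2),cv2.resize(s[140:220,280:360],(400,400),interpolation=2)]))
"
```

```text
time_s: 9.8
time_s: 10.3
t 10.30 tcp [ 529.4 -206.   101.4] jaw 17.2 tilt [ 0.001 -0.001 -1.   ] q6 -0.88 F [0.  0.5 0.5] T [ 0.01 -0.   -0.01] open 0.259
shift [43.4 -0.6 -0.7] yaw 0.2
[[334.29278628 189.31955714]] [[334.91595179 178.79058053]]
```

View pics/c3.png

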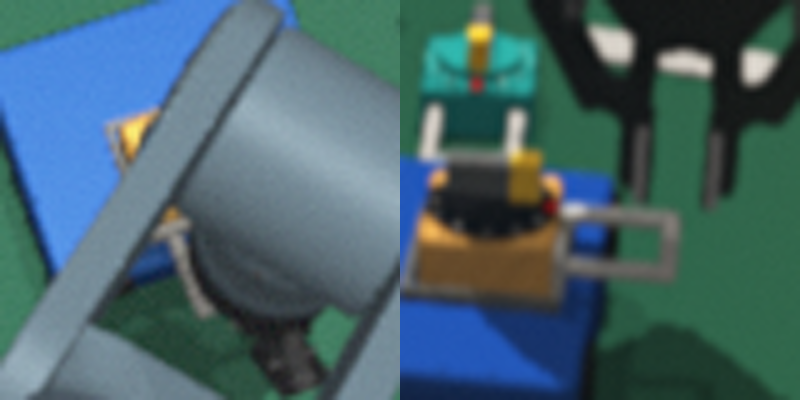

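The side view shows the fingertips centred at (335,180), above the crossbar at (333.6,189) and straddling it. Descend and grip.

```bash
python3 -m jog '[10,-0.6,-0.7,0,26, 20,-0.6,-0.7,0,26, 30,-0.6,-0.7,0,26, 38,-0.6,-0.7,0,26, 42,-0.6,-0.7,0,26]' | tail -2; python3 -m jog '[0,0,0,0,26, 0,0,0,0,26, 0,0,0,0,10, 0,0,0,0,0, 0,0,0,0,0]' | tail -2;  python3 -m jog '[0,0,0,0,0, 0,0,0,0,0, 0,0,0,0,0, 0,0,0,0,0, 0,0,0,0,0]' | head -1
python3 -c "
from h import *
go(528.7,-205.5,58,17)"
```

```text
wrist_force: [-1.9, -0.2, 0.2]
opening: 0.263
wrist_force: [1.1, 1.2, 0.7]
opening: 0.067
time_s: 11.9
t 11.90 tcp [ 528.5 -205.3   58.9] jaw 17.2 tilt [ 0. -0. -1.] q6 -0.88 F [2.3 0.9 1.7] T [ 0.21 -0.3   0.11] open 0.067
shift [0.9 0.1 0.2] yaw 0.2
```

Gripped: opening 0.067 is about 5.7 mm on the 8 mm bar, the same offset as on the dial. Pull along lock -x (tool -y).

```bash
python3 -m jog '[0,-3,0,0,0, 0,-6,0,0,0, 0,-9,0,0,0, 0,-12,0,0,0, 0,-14,0,0,0]' | sed -n '2p;4p'; python3 -c "
from h import *
go(505.7,-212.5,58,17)"
```

```text
eef_pos: [0.5146, -0.2096, 0.0588]
wrist_force: [2.2, 0.2, 0.1]
t 12.40 tcp [ 514.6 -209.6   58.8] jaw 17.2 tilt [-0. -0. -1.] q6 -0.90 F [2.2 0.2 0.1] T [ 0.01 -0.31  0.03] open 0.068
shift [ 0.8 -9.4  0.1] yaw 0.2
```

```bash
python3 -m jog '[0,-3,0,0,0, 0,-6,0,0,0, 0,-8,0,0,0, 0,-10,0,0,0, 0,-10.5,0,0,0]' | sed -n '2p;4p'; python3 -c "
from h import *
go(505.7,-212.5,58,17)"
```

```text
eef_pos: [0.506, -0.212, 0.0592]
wrist_force: [8.2, 5.5, -0.0]
t 12.90 tcp [ 506.  -212.    59.2] jaw 17.1 tilt [ 0.003  0.001 -1.   ] q6 -0.92 F [ 8.2  5.5 -0. ] T [ 0.74 -1.27 -0.01] open 0.067
shift [ 1.2 -0.5  0.4] yaw 0.1
```

```bash
python3 -m jog '[0,-0.5,0,0,0, 0,-1,0,0,0, 0,-1.5,0,0,0, 0,-1.5,0,0,0, 0,-1.5,0,0,0]' | sed -n '2p;4p'; python3 -m jog '[0,0.7,0,0,0, 0,0.7,0,0,8, 0,0.7,0,0,15, 0,0.7,0,0,26, 0,0.7,0,0,26]' | tail -3; python3 -m jog '[-20,0,0,0,26, -40,0,0,0,26, -60,0,0,0,26, -80,0,0,0,26, -100,0,0,0,26]' | sed -n '2p;4p'; python3 -c "
from h import *
cv2.imwrite('pics/t4.png',optics.camera('top')[:,:,::-1]);cv2.imwrite('pics/s4.png',optics.camera('side')[:,:,::-1])
t=cv2.imread('pics/t4.png'); s=cv2.imread('pics/s4.png')
for d in (77,101): 
  q=np.array([.6023,-.183,.075])-d/1000*np.array([.9563,.2924,0]); print(d,q,proj('side',q),proj('top',q))
cv2.imwrite('pics/c4.png',np.hstack([cv2.resize(t[160:240,280:360],(400,400),interpolation=2),cv2.resize(s[140:220,280:360],(400,400),interpolation=2)]))
go(602.3,-183,180,107)
"
```

```text
eef_pos: [0.5059, -0.2119, 0.0594]
wrist_force: [11.0, 7.2, 0.2]
eef_rot: [0.569, 0.42, 0.569, -0.42]
wrist_force: [-0.2, 0.2, -0.2]
opening: 0.255
eef_pos: [0.5036, -0.2128, 0.1593]
wrist_force: [0.7, 0.1, -0.4]
77 [ 0.5286649 -0.2055148  0.075    ] [[334.3106425  189.32012831]] [[326.50451038 219.24788393]]
101 [ 0.5057137 -0.2125324  0.075    ] [[345.56877516 190.30249826]] [[329.58012799 227.84057193]]
t 14.50 tcp [ 505.5 -214.1  161.6] jaw 17.2 tilt [ 0.004 -0.003 -1.   ] q6 -0.92 F [ 0.5 -0.3 -0.1] T [-0.02 -0.02  0.04] open 0.260
shift [-18.1 101.7  -1. ] yaw -89.8
```

View pics/c4.png

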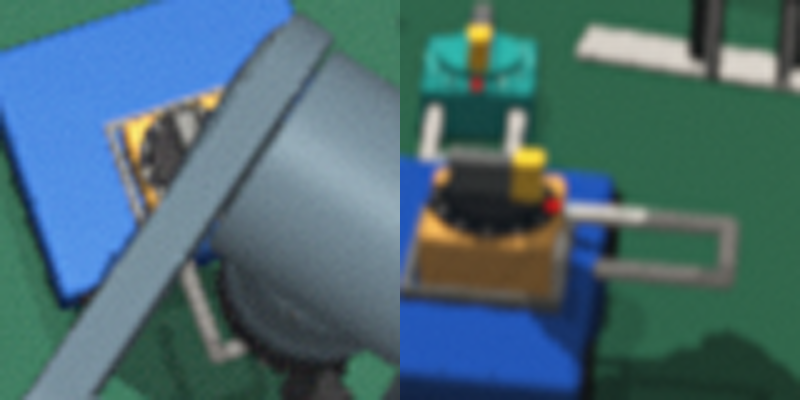

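The force rose to 13 N with no further motion, so the shackle is at its stop. The crossbar at side pixel (345.4,189) matches the 101 mm prediction (345.6,190), and the short leg's end stands clear of the body and staple. Now move over the lock for the lift grasp.

```bash
python3 -m jog '[-18,0,0,0,60, -18,30,0,-8,100, -18,60,0,-16,100, -18,98,0,-24,100, -18,98,0,-32,100]' | head -1; python3 -m jog '[0,0,0,-8,100, 0,0,0,-16,100, 0,0,0,-24,100, 0,0,0,-32,100, 0,0,0,-40,100]' | head -1; python3 -m jog '[0,0,0,-8,100, 0,0,0,-16,100, 0,0,0,-18,100, 0,0,0,-18,100, 0,0,0,-18,100]' | head -1
python3 -c "
from h import *
go(598.5,-184.2,110,107)"
```

```text
time_s: 15.0
time_s: 15.5
time_s: 16.0
t 16.00 tcp [ 597.2 -183.8  175.7] jaw 107.1 tilt [-0.001  0.001 -1.   ] q6 -2.36 F [ 0.4  0.5 -0.1] T [ 0.01 -0.05 -0.02] open 1.001
shift [65.7 -0.9  1.2] yaw 0.1
```

```bash
python3 -m jog '[20,-0.9,1.2,0,100, 40,-0.9,1.2,0,100, 60,-0.9,1.2,0,100, 80,-0.9,1.2,0,100, 80,-0.9,1.2,0,100]' | head -1; python3 -m jog '[0,0,0,0,100, 0,0,0,0,100, 0,0,0,0,100, 0,0,0,0,100, 0,0,0,0,100]' | head -1
python3 -c "
from h import *
go(598.5,-184.2,68,107)
cv2.imwrite('pics/t5.png',optics.camera('top')[:,:,::-1]);cv2.imwrite('pics/s5.png',optics.camera('side')[:,:,::-1])
s=cv2.imread('pics/s5.png'); o,M=pose(); e=o['eef_pos']
for sg in (1,-1):
  for b in (0,.013):
    print(sg,b,proj('side',e+sg*.0425*M[:,1]-b*M[:,0]))
cv2.imwrite('pics/c5.png',cv2.resize(s[120:220,260:360],(600,600),interpolation=2))
"
```

```text
time_s: 16.5
time_s: 17.0
t 17.00 tcp [ 599.5 -184.5   97.5] jaw 107.2 tilt [ 0.001 -0.001 -1.   ] q6 -2.36 F [ 0.5  0.6 -0.2] T [-0.03 -0.05 -0.04] open 1.000
shift [29.5  0.6 -0.9] yaw 0.2
1 0 [[297.89050189 188.12388333]]
1 0.013 [[298.04235995 182.77823339]]
-1 0 [[302.65226073 167.42112288]]
-1 0.013 [[302.8267633  162.26633882]]
```

View pics/c5.png

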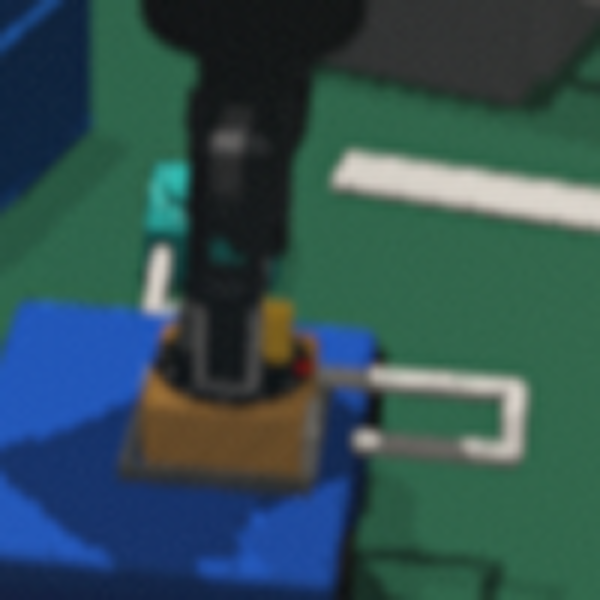

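The near fingertip's lower edge is at (298,185). With the finger's thickness, that puts the tips about 13 mm behind the TCP at full opening, as described. At 58 mm opening they should be 6–9 mm behind. So TCP z ≈ 63.5 keeps the tips above the 66 mm lip.

```bash
python3 -m jog '[10,0.6,-0.9,0,100, 20,0.6,-0.9,0,100, 28,0.6,-0.9,0,100, 33,0.6,-0.9,0,100, 33,0.6,-0.9,0,100]' | sed -n '4p'; python3 -m jog '[0,0,0,0,100, 0,0,0,0,85, 0,0,0,0,75, 0,0,0,0,65, 0,0,0,0,50]' | tail -2;  python3 -m jog '[0,0,0,0,50, 0,0,0,0,50, 0,0,0,0,50, 0,0,0,0,50, 0,0,0,0,50]' | head -1
python3 -c "
from h import *
go(598.5,-184.2,64,107)"
```

```text
wrist_force: [0.2, -0.3, -0.6]
wrist_force: [0.3, -1.3, 5.1]
opening: 0.665
time_s: 18.6
t 18.60 tcp [ 599.  -184.7   65. ] jaw 107.2 tilt [ 0.002 -0.001 -1.   ] q6 -2.36 F [-0.6 -2.2  6.1] T [-0.11  0.02 -0.  ] open 0.665
shift [ 1.   0.7 -0.3] yaw 0.2
```

Body gripped: opening 0.665 is 56.5 mm on 58, the same offset as before. Lift straight up.

```bash
python3 -m jog '[0,0,0,0,0, -2,0,0,0,0, -5,0,0,0,0, -8,0,0,0,0, -12,0,0,0,0]' | sed -n '2p;4,5p'; python3 -m jog '[-8,0,0,0,0, -16,0,0,0,0, -24,0,0,0,0, -30,0,0,0,0, -30,0,0,0,0]' | sed -n '2p;4,5p'
python3 -c "
from h import *
go(598.5,-184.2,64,107)
cv2.imwrite('pics/t6.png',optics.camera('top')[:,:,::-1]);cv2.imwrite('pics/s6.png',optics.camera('side')[:,:,::-1])
s=cv2.imread('pics/s6.png')
cv2.imwrite('pics/c6.png',cv2.resize(s[120:220,260:360],(600,600),interpolation=2))
"
```

```text
eef_pos: [0.5981, -0.1832, 0.0746]
wrist_force: [4.7, 2.7, -7.1]
opening: 0.662
eef_pos: [0.5984, -0.1843, 0.1068]
wrist_force: [-0.1, -0.7, -2.3]
opening: 0.663
t 19.60 tcp [ 598.4 -184.3  106.8] jaw 107.2 tilt [ 0.001 -0.001 -1.   ] q6 -2.36 F [-0.1 -0.7 -2.3] T [-0.02 -0.04 -0.02] open 0.663
shift [42.8  0.1  0.1] yaw 0.2
```

View pics/c6.png

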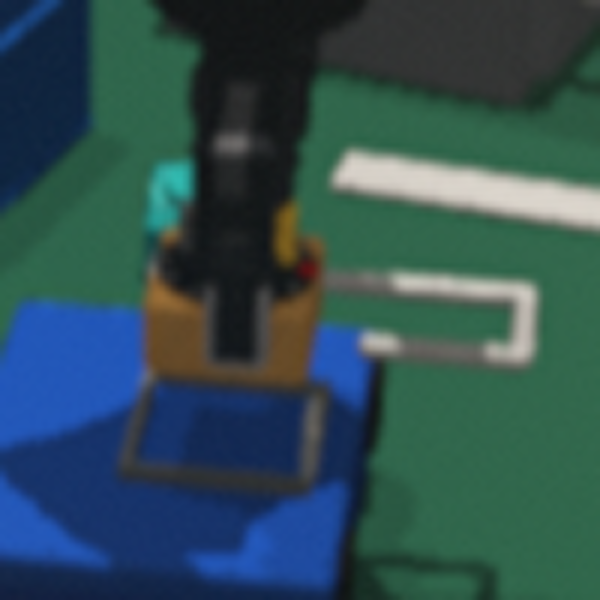

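The lock is lifted clear of the seat and staple: its lower edge is at (298,183), the empty seat below it at (297,192), and it is level with the shackle open. Carry it over to the reader.

```bash
python3 -m jog '[-15,0,0,0,0, -30,0,0,0,0, -45,20,0,0,0, -45,50,0,0,0, -45,80,0,0,0]' | head -2; python3 -m jog '[0,35,0,0,0, 0,70,0,0,0, 0,105,0,0,0, 0,140,0,0,0, 0,175,0,0,0]' | head -2
python3 -c "
from h import *
go(583.3,251.2,136,107)"
```

```text
time_s: 20.2
eef_pos: [0.5753, -0.1076, 0.1533]
time_s: 20.7
eef_pos: [0.5231, 0.0607, 0.1526]
t 20.70 tcp [523.1  60.7 152.6] jaw 107.2 tilt [ 0.002 -0.    -1.   ] q6 -1.98 F [ 0.3  1.3 -3.2] T [ 0.04 -0.06  0.05] open 0.667
shift [ 16.7 164.2 113.7] yaw 0.2
```

```bash
python3 -m jog '[0,30,20,0,0, 0,60,40,0,0, 0,90,60,0,0, 0,120,82,0,0, 0,145,100,0,0]' | head -2; python3 -m jog '[0,8,6,0,0, 0,12,10,0,0, 5,12,10,0,0, 10,12,10,0,0, 14,12,10,0,0]' | head -2; python3 -m jog '[0,0,0,0,0, 0,0,0,0,0, 0,0,0,0,0, 0,0,0,0,0, 0,0,0,0,0]' | head -1
python3 -c "
from h import *
go(583.3,251.2,136,107)"
```

```text
time_s: 21.2
eef_pos: [0.5766, 0.2298, 0.1527]
time_s: 21.7
eef_pos: [0.5812, 0.2408, 0.1361]
time_s: 22.2
t 22.20 tcp [581.7 242.1 137. ] jaw 107.2 tilt [ 0.  0. -1.] q6 -1.66 F [-0.3  0.1 -3.5] T [ 0.04 -0.06 -0.04] open 0.667
shift [1.  8.2 4.2] yaw 0.2
```

```bash
python3 -m jog '[0.5,4,2,0,0, 1,8,4,0,0, 1,8,4,0,0, 1,8,4,0,0, 1,8,4,0,0]' | head -1; python3 -m jog '[0,0,0,0,0, 0,0,0,0,0, 0,0,0,0,0, 0,0,0,0,0, 0,0,0,0,0]' | head -1
python3 -c "
from h import *
go(583.3,251.2,136,107)
cv2.imwrite('pics/t7.png',optics.camera('top')[:,:,::-1]);cv2.imwrite('pics/s7.png',optics.camera('side')[:,:,::-1])
t=cv2.imread('pics/t7.png');s=cv2.imread('pics/s7.png')
cv2.imwrite('pics/c7.png',np.hstack([cv2.resize(s[200:420,110:310],(400,440),interpolation=2),cv2.resize(t[140:250,110:210],(400,440),interpolation=2)]))
L=np.array([.5867,.2522,.146]); a=np.array([.9563,.2924,0]);b=np.array([-.2924,.9563,0])
print('pred corners side',[np.round(proj('side',L+.029*(i*a+j*b)+[0,0,k*.015])[0],1).tolist() for i,j,k in ((1,1,1),(-1,1,1),(1,1,-1),(-1,1,-1),(-1,-1,-1))])
print('crossbar',proj('side',L-.101*a),'pointer',proj('side',L-.018*a+[0,0,.039]),'red',proj('side',L-.025*a+[0,0,.018]))
t0=cv2.imread('pics/top0.png'); d=cv2.absdiff(t0,t).max(2)
for n,(r,c) in dict(spare=((228,270),(230,268)),sleeve=((195,218),(243,266)),tape=((150,192),(228,270))).items(): print(n,(d[r[0]:r[1],c[0]:c[1]]>60).sum())
"
```

```text
time_s: 22.7
time_s: 23.2
t 23.20 tcp [583.1 250.9 135.8] jaw 107.2 tilt [-0.  0. -1.] q6 -1.65 F [ 0.3 -0.1 -3.8] T [-0.08 -0.09  0.01] open 0.668
shift [-0.2  0.3  0.3] yaw 0.2
pred corners side [[157.2, 298.3], [198.1, 303.0], [160.1, 313.6], [200.0, 318.3], [211.0, 289.4]]
crossbar [[254.4876907  301.57285169]] pointer [[194.83401596 274.74350929]] red [[201.0451217  286.38835874]]
spare 0
sleeve 0
tape 0
```

View pics/c7.png

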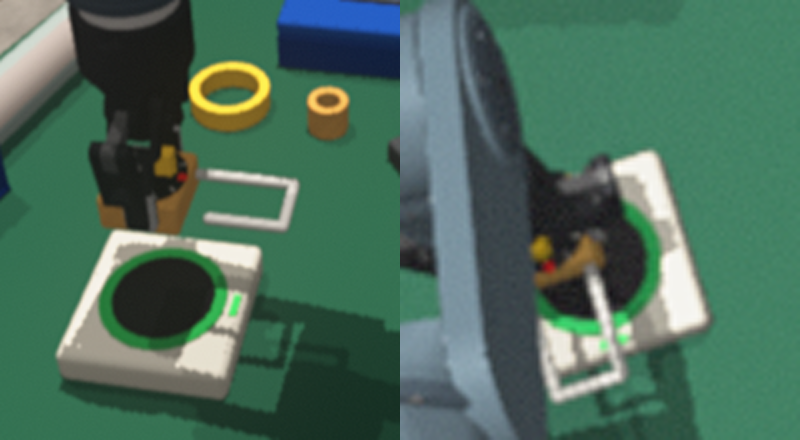

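The side view shows the crossbar at (254,302.5) against a predicted (254.5,301.6), the red mark at (201,288.5) against (201,286.4), and the lower near corner at about (200,316) against (200,318). The lock is level, open, centred over the reader and clear of it. Handing in.

```bash
python3 -c "
from bench import hand_in
print(hand_in())"
```

```text
the job is handed in; nothing more can be done
None
```

The job is done and handed in at about 23 s. The brass lock is open and held level with its dial up over the middle of the tag reader, underside about 10 cm above it.

- **Dial:** I turned it about 56° counter-clockwise by its grip bar. After I let go, it read 1.2° off the red mark in the top view. The wrist torque was too noisy to make out single clicks, so I relied on the turned angle and that picture.
- **Shackle:** I pulled it about 23.5 mm, until the force rose to 13 N with no further motion. The crossbar's image position matched the 101 mm open prediction within a pixel, and the short leg was clear of the staple.
- **Lift and carry:** I gripped the body by its y sides, lifted it straight up and carried it to the reader. The final TCP was within 0.5 mm of its target and the tool vertical.
- **Last picture:** The crossbar and body corner matched the predicted level pose within about 2 px. The red mark and pointer end were 2–5 px low, the pointer because I compared its middle with its predicted top, so the height is good to a few millimetres.
- **Bystanders:** The pixels of the spare lock, sleeve and tape showed no change from the first picture. The wrist force, at the end of each move, stayed far below its limit.

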